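# Clamp a bottle in the quick-release bench vise

## Task

The cap of the bottle in the aluminium block has seized, so fix the bottle in the vise for opening: lift it straight out of its well, stand it upright on the vise bed at the V of the fixed jaw and let go. Squeeze the release lever against the fixed grip plate, slide the moving jaw until its spring plate just touches the bottle with the bottle in the V, and let the lever go so that it latches. Then crank the screw clockwise until the spring plate is pushed nearly all the way back on its springs, so that the bottle is held tight, and leave the other things on the bench alone.

Things in the scene. Friction and masses are not known exactly. Their poses are not given: they have to be found in the camera images.
- bottle_centre (a point): The work: 250 ml glass bottle, 142 mm tall, in the block's well (five like it in the basket are no part of the job). Point on its axis, 71 mm above its underside; z up its axis. Body 69 mm wide up to 91 mm from the underside; above the neck the fixed round cap, 54 mm wide, 114 to 142 mm from the underside: grasp across the cap from above. About 0.4 kg.
- bottle_block: Aluminium block, 100 mm square, on a white base of 126 x 118 x 30 mm, fixed. Origin on the bench under the well's axis, z up. Top face 120 mm above the bench; round well 72 mm wide and 80 mm deep, floor 40 mm above the bench.
- vise: Grey quick-release vise, fixed. Origin on the bench under the axis of a bottle seated in the V; y runs along the vise from the fixed jaw to the crank end, z up. Bed plate 96 mm wide, 16 mm thick, from y = -85 to +206 mm. The fixed jaw (y = -85 to -9 mm, top 92 mm above the bench) has an upright 90 degree V with smooth faces, open to +y. The moving jaw slides on the bed along y.
- vise_seat (a point): Point on top of the vise bed (16 mm above the bench) on the axis of a 69 mm bottle touching both faces of the V; axes as the vise's. A bottle set down a little to +y of it is pushed into the V by the moving jaw.
- squeeze_centre (a point): Point fixed on the carriage, 122 mm above the bench, half-way between the outer faces of its two upright plates: the fixed grip plate (to -y) and the released lever's plate (to +y). Axes as the vise's. The plates are 40 mm wide across the vise, 8 mm thick, tops 136 mm and roots 92 mm above the bench; over both: 41.5 mm along y, 25 mm when squeezed (only the lever's plate moves).
- release_lever (a joint): Release lever, rad: 0 = released, pawl seated in the rack at the vise's front; grows as its plate is squeezed towards the fixed grip plate, stop at 0.17. From 0.12 the carriage slides freely (2 N). The spring takes 8 N at 0 and 12.5 N at the stop. Let go, the pawl drops into the nearest notch (6 mm pitch), which may shift the carriage by up to 3 mm.
- carriage (a joint): Slide of the moving jaw's carriage (with the screw and crank) along the vise, m: 0 = fully back, grows towards the fixed jaw (the vise's -y), up to 0.066. Moves only while the release lever is squeezed.
- plate_face (a point): Middle of the black plastic face of the moving jaw's spring plate (80 mm wide, from 22 to 90 mm above the bench), on the side of the bottle; 80 mm above the bench; axes as the vise's. It touches a bottle seated in the V when its y is 34.5 mm from the vise's origin.
- spring_plate (a joint): How far the spring plate is pushed back towards the block that carries it, m: 0 = fully out (12 mm gap with four coil springs), 0.012 = back on the block. The springs take 2 N to start and 2 N more per mm.
- crank (a joint): Crank on the vise's screw, rad: 0 = handle straight up; grows clockwise seen from the crank's end (from the top towards the vise's -x, then down). Clockwise moves the spring plate and its block 10 mm per turn towards the fixed jaw; carriage and crank stay where they are. Stops at -0.9 and 14; stays where it is left (0.09 N m friction, about 2 N at the handle).
- crank_axis (a point): Point on the crank's axis (along the vise's y), 80 mm above the bench, level along y with the middle of the handle; moves with the carriage; axes as the vise's. The handle circles it at a radius of 40 mm.
- handle_centre (a point): Middle of the crank's black handle, a round grip 22 mm wide and 56 mm long, parallel to the vise's y, its free end to +y. It revolves on its pin, so it can be held while the crank turns.
- wash_bottle: Bystander: wash bottle with bent spout, 207 mm tall; origin under its middle.
- steel_cup: Bystander: stainless cup, 70 mm wide, 88 mm tall; origin under its middle.
- sample_jar: Bystander: plastic sample jar with blue lid, 57 mm wide, 70 mm tall; origin under its middle.
- beaker: Bystander: glass beaker, 73 mm wide, 91 mm tall; origin under its middle.
- timer: Bystander: square white bench timer, 66 x 66 x 19 mm, lying flat; origin under its middle.
There are look-alikes about, which are no part of the job. Of the things that look like the part that bears bottle_centre, the larger one is meant.

How it is judged:
On the way, in this order (a step that is already met when the one before it is completed fails the run):
1. the bottle has been lifted straight up out of its well, still over the block (z of bottle_centre in the frame of bottle_block above 0.192 m and horizontal distance between bottle_centre and bottle_block below 0.05 m and angle between bottle_centre's own z axis and vertical below 0.25 rad), for 0.05 s.
2. the bottle stands upright on the vise bed between the jaws, let go, and the jaw is not yet at it (horizontal distance between bottle_centre and vise_seat below 0.03 m and height (world z) of bottle_centre between 0.08 and 0.094 m and angle between bottle_centre's own z axis and vertical below 0.08 rad and contact force between the fingers and bottle below 0.3 N and y of plate_face in the frame of vise above 0.048 m), for 0.2 s.
3. with the release lever squeezed, the jaw has been slid up to the bottle: its plate is within 8 mm of where it touches the seated bottle, pushed back by less than 6 mm (value of joint release_lever above 0.11 rad and y of plate_face in the frame of vise below 0.0425 m and value of joint spring_plate below 0.006 m and horizontal distance between bottle_centre and vise_seat below 0.018 m), for 0.1 s.
4. the lever is released and the carriage latched with the plate at the bottle, not yet tight (pushed back less than 7.5 mm) (value of joint release_lever below 0.06 rad and y of plate_face in the frame of vise below 0.0455 m and value of joint spring_plate below 0.0075 m), for 0.2 s.
5. the crank has been turned until the spring plate is pushed back at least 8 mm (value of joint spring_plate above 0.008 m and value of joint release_lever below 0.06 rad), for 0.2 s.
At the end, for the whole second after the job is handed in: The bottle stands upright (within 0.08 rad) on the vise bed, its axis within 6 mm of the seat in the V, clamped with the spring plate pushed back at least 8 of its 12 mm (about 18 N), the lever released and the pawl latched (all of step 5 and horizontal distance between bottle_centre and vise_seat below 0.006 m and height (world z) of bottle_centre between 0.08 and 0.094 m and angle between bottle_centre's own z axis and vertical below 0.08 rad); the robot touches nothing.
It fails at once if the bottle is tipped over (angle between bottle_centre's own z axis and vertical above 0.6 rad).
It fails at once if a bystander is moved more than 3 cm (distance of any of wash_bottle, steel_cup, sample_jar, beaker, timer from where it was at the start of the episode above 0.03 m).
It also fails if it takes over 67 s, if anything falls off the work surface, if the arm or the gripper's body presses on something with over 40 N, if the wrist force passes 120 N, or if a joint passes its speed limit or range.

## Robot

A 6-joint arm with a two-finger parallel gripper is mounted at the origin on a cart in front of the work surface, level with it; the furniture and walls round the work are solid. World frame = base frame: x ahead of the robot, y to its left, z up, the work surface at z = 0. Lengths are in m, angles in rad, forces in N, time in s.
With the tool pointing down it reaches from about 0.4 to 0.825 m from the base axis. Payload 7 kg.
Tool frame: the origin (TCP) lies midway between the tips of the shut fingers; the grasp point (between the pads) lies 19 mm behind it; z points along the fingers, y is the line along which they close (so a half turn about z gives the same grasp; the last joint's range is limited). The gripper opens to 88 mm and grips with 3 to 60 N. Pads are 19 mm wide; open, the fingers measure 130 mm over their backs; the gripper's body (78 mm by 193 mm) begins 47 mm behind the grasp point.
Start: joints at [1.434, 0.359, 0.012, 0, -1.224, -0.288], TCP at [0.278, 0.615, 0.227] pointing down, gripper open.
Joint ranges: [-3.07, 3.07], [-1.43, 2.12], [-1.02, 1.25], [-3.03, 1.67], [-3.05, -0], [-3.03, 3.03]. Speed limits (rad/s): [2.39, 2.39, 3.01, 3.14, 3.14, 3.14].

## Interface

Orientations are given as [roll, pitch, yaw] about the fixed x, y, z axes, in that order (R = Rz(yaw) Ry(pitch) Rx(roll)).
In Python, from station import arm, grab_frame, camera_params, spot_in gives the robot as it stands.
- The arm moves only by the shell command python3 -m jog 'ROWS' [FORCE]. ROWS is JSON, a list that holds one entry, the list of rows, each a list of 7 numbers: the shift along the tool's x, y, z in mm, then the turn, a rotation vector about the tool's x, y, z in rad, then the finger opening in mm, from 0 to 87.6. In form: [[[x, y, z, wx, wy, wz, fingers], ...]]. A call has 1 to 20 rows; each row is the pose to reach, as a shift and turn from the pose commanded when the call began, along the tool's axes at that moment; what a row does not reach only later rows make up. A row lasts 1/8 s, in which the tool goes at most 62.5 mm and 10.7 degrees, less where a joint would pass 70% of its speed; a pose out of reach is approached as far as the arm can. A call with a gripper value outside its range is refused whole. The fingers move at their own pace and stop on an object; FORCE is the grip in N (left out, the last holds). Time passes only in rows, so rows that repeat a pose let the fingers close. It gives the time, the measured TCP pose, the force, the opening and the grip force at its end, in the units of the state.
- arm.get_state(): the state, without advancing time (a new reading comes with each control period).
- grab_frame(name): name is "scene" or "top"; returns (picture, depth): 400x640x3 uint8, blue, green, red; 400x640 float32, m along the optical axis (not along the pixel's ray), 0 where there is no reading.
- camera_params(name): a dict with "mtx" (3x3 intrinsics, pixels), "k1" (the pictures are not rectified: a ray, as slopes to the right and down, at radius r is drawn at 1 + k1 r^2 times it, then the intrinsics apply), "R" (3x3) and "t" (3): a world point X has camera coordinates R X + t. Camera axes: x right, y down, z forward; pixel columns grow to the right and rows downward; lengths in m; the calibration is good to about 2 mm. A picture is of the moment at which its call begins. camera_params takes no time and is no camera call.
- arm.job_done(): hands the job in; it is judged then, once.
Trained networks look in the newest picture that a camera, given by its name, has taken for a name from the list of things; names that differ only in an ending like _2 or _b are one class to them, and where a whole thing is asked for, a point or a joint stands for the part that bears it (a point fixed in the world has none). Each returns a list of dicts, best first, with "confidence" (0 to 1); they miss things now and then, are a little off and sometimes report something else, mostly with a low value. They report only what shows in the picture. A call takes as long as a camera call. They do not tell look-alikes from the thing itself.
- spot_in(query, camera): "uv" ([column, row] in pixels, amid what is visible of it).
The state is a dict: "t": time; "q": joint angles; "qd": joint speeds; "joint_efforts": joint torques, N m; "eef_pos": TCP position; "ee_rot": TCP orientation; "force": force on the tool from outside, world axes, zero at the start; "moment": the same for the moment, N m; "width": finger opening in m; "gripper_force": force on a finger pad.
Only numpy, scipy, OpenCV 4.12 (cv2) and the standard library are available. Lean on these libraries where they do the work, as an engineer would, in place of code of your own. Each camera call takes 0.05 s, during which the arm holds its last target. There are 200 camera calls.

## Working session

There is one attempt and no reset: what is moved stays moved. The work goes in short steps, Python scripts to look and compute and a shell command to move; the robot and the scene stay as the last step left them, time stands still between calls to the robot, and variables do not carry over. Pictures are saved under pics/ and viewed, at most 10 in all, crops included, and the job is handed in when it is done.

```bash
mkdir -p pics; cat > h.py <<'E'
import numpy as np, cv2
from station import arm, grab_frame, camera_params, spot_in
def ray(c,uv):
    p=camera_params(c); K=np.array(p["mtx"]); k=p["k1"]
    d=np.array([(uv[0]-K[0,2])/K[0,0],(uv[1]-K[1,2])/K[1,1]]); s=d.copy()
    for _ in range(20): s=d/(1+k*(s@s))
    return np.array([s[0],s[1],1.0]),np.array(p["R"]),np.array(p["t"])
def at_depth(c,uv,z):
    r,R,t=ray(c,uv); return R.T@(r*z-t)
def at_height(c,uv,h):
    r,R,t=ray(c,uv); o=-R.T@t; d=R.T@r; return o+d*(h-o[2])/d[2]
def cloud(c,depth):
    p=camera_params(c);K=np.array(p["mtx"]);k=p["k1"];R=np.array(p["R"]);t=np.array(p["t"])
    v,u=np.mgrid[:400,:640]; d=np.stack([(u-K[0,2])/K[0,0],(v-K[1,2])/K[1,1]],-1); s=d.copy()
    for _ in range(20): s=d/(1+k*(s**2).sum(-1,keepdims=True))
    X=np.concatenate([s,np.ones((400,640,1))],-1)*depth[...,None]
    W=(X-t)@R; W[depth<=0]=np.nan; return W
def proj(c,X):
    p=camera_params(c);K=np.array(p["mtx"]);x=np.array(p["R"])@np.array(X)+np.array(p["t"])
    s=x[:2]/x[2]; s=s*(1+p["k1"]*(s@s)); return K[0,0]*s[0]+K[0,2],K[1,1]*s[1]+K[1,2]
E
python3 - <<'E'
from h import *
for c in("scene","top"):
    im,d=grab_frame(c); cv2.imwrite(f"pics/{c}0.png",im); np.save(f"{c}0.npy",d)
    p=camera_params(c); print(c,-np.array(p["R"]).T@np.array(p["t"]),np.array(p["R"]).round(2).tolist())
    for q in("bottle_centre","bottle_block","vise","squeeze_centre","plate_face","handle_centre","crank","release_lever"):
        for r in spot_in(q,c)[:7]:
            u,v=r["uv"]; z=d[int(v),int(u)]
            print(c,q,np.round(r["uv"]),round(r["confidence"],2),at_depth(c,r["uv"],z).round(3) if z>0 else None)
print(arm.get_state())
E
```

```text
scene [0.00423314 0.3029001  0.68493209] [[-0.51, -0.86, 0.02], [-0.55, 0.31, -0.78], [0.66, -0.41, -0.63]]
scene bottle_centre [406. 187.] 0.97 [ 0.573 -0.324  0.071]
scene bottle_centre [453. 190.] 0.83 [ 0.436 -0.326  0.155]
scene bottle_block [441. 220.] 0.88 [ 0.416 -0.287  0.095]
scene bottle_block [205. 240.] 0.6 [0.702 0.192 0.016]
scene vise [293. 273.] 0.57 [0.465 0.075 0.071]
scene squeeze_centre [276. 279.] 0.56 [0.448 0.12  0.097]
scene plate_face [300. 263.] 0.79 [0.48  0.051 0.072]
scene handle_centre [226. 279.] 0.9 [0.47  0.209 0.13 ]
scene handle_centre [274. 280.] 0.7 [0.448 0.123 0.097]
scene handle_centre [204. 241.] 0.42 [0.704 0.193 0.013]
scene crank [233. 280.] 0.64 [0.465 0.197 0.125]
scene release_lever [273. 278.] 0.69 [0.453 0.125 0.096]
top [ 0.57294166 -0.08377171  1.20827759] [[0.02, -1.0, 0.01], [-1.0, -0.02, -0.04], [0.04, -0.01, -1.0]]
top bottle_centre [400. 254.] 0.93 [ 0.458 -0.33   0.183]
top bottle_centre [393. 206.] 0.59 [ 0.593 -0.327  0.105]
top bottle_block [388. 250.] 0.7 [ 0.462 -0.309  0.117]
top bottle_block [248. 243.] 0.45 [0.476 0.10
[... 222 characters left out ...]
crank [217. 242.] 0.64 [0.479 0.193 0.129]
{'t': 0.9, 'q': array([ 1.43405753e+00,  3.58539986e-01,  1.18942231e-02, -4.11431913e-06,
       -1.22409241e+00, -2.88138657e-01]), 'qd': array([-0.00024647, -0.00107797,  0.00183289, -0.00039071,  0.0006026 ,
       -0.00065779]), 'joint_efforts': array([-1.38339317e-03, -5.82348704e+01,  2.93309587e+01,  7.00303048e+00,
        1.24079434e-02, -3.02051649e-05]), 'eef_pos': array([0.27822348, 0.6149663 , 0.22659682]), 'ee_rot': array([-3.14153800e+00,  2.02358252e-05, -4.24878851e-01]), 'force': array([-0.28889436, -0.86491233, -0.08098213]), 'moment': array([0.07253527, 0.03178702, 0.03758035]), 'gripper_force': 0.0, 'width': 0.0873486337653137}
```

View pics/scene0.png

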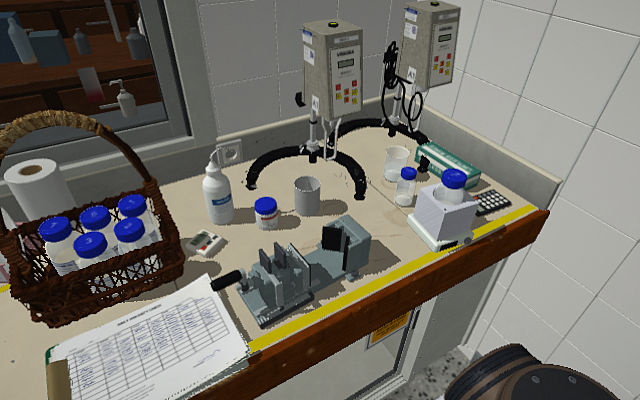

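View pics/top0.png

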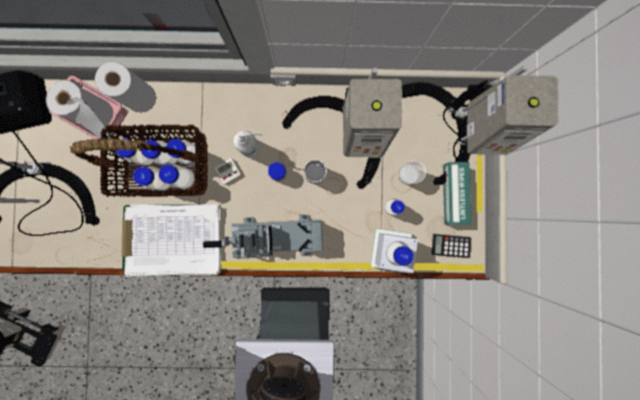

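Candidates for the bottle: top view (403,256) in the block, (397,207) the smaller loose bottle, (277,171) the jar, and five in the basket at about (143-176,147-177). The bottle in the block, scene (453,180), fits the description.

```bash
python3 - <<'E'
from h import *
S={}
for c in("scene","top"):
    im=cv2.imread(f"pics/{c}0.png"); W=cloud(c,np.load(f"{c}0.npy")); S[c]=(im,W)
    b,g,r=[im[...,i].astype(int) for i in range(3)]
    blue=(b>90)&(b>r+60)&(b>g+40)
    m=blue&(W[...,2]>.172)&(W[...,2]<.2)&(abs(W[...,1]+.32)<.08)
    P=W[m]; print(c,"cap top n",m.sum(),P.mean(0).round(4),P.min(0).round(3),P.max(0).round(3),cv2.minEnclosingCircle(P[:,:2].astype(np.float32)))
    m2=(abs(W[...,2]-.12)<.006)&(abs(W[...,0]-.45)<.09)&(abs(W[...,1]+.31)<.09)
    P=W[m2]; print("block",m2.sum(),np.median(P[:,2]),cv2.minAreaRect(P[:,:2].astype(np.float32)))
    # vise
    R=(abs(W[...,0]-.49)<.08)&(W[...,1]>-.1)&(W[...,1]<.3)
    for lo,hi in((.010,.024),(.084,.1),(.126,.145)):
        m3=R&(W[...,2]>lo)&(W[...,2]<hi); P=W[m3]
        print("vise",lo,hi,m3.sum(),P.min(0).round(3),P.max(0).round(3),cv2.minAreaRect(P[:,:2].astype(np.float32)))
        # components
        n,L=cv2.connectedComponents(m3.astype(np.uint8))
        for i in range(1,n):
            Q=W[L==i]
            if len(Q)>8: print("   comp",len(Q),Q.mean(0).round(4),Q.min(0).round(3),Q.max(0).round(3),[np.round(x,3) for x in cv2.minAreaRect(Q[:,:2].astype(np.float32))])
a=cv2.resize(S["scene"][0][200:330,200:390],None,fx=4,fy=4,interpolation=2)
b=cv2.resize(S["top"][0][210:276,195:345],None,fx=5,fy=5,interpolation=2)
cv2.imwrite("pics/c1.png",a[:520,:760]);cv2.imwrite("pics/c2.png",b)
c=cv2.resize(S["scene"][0][150:260,370:500],None,fx=4,fy=4,interpolation=2);cv2.imwrite("pics/c3.png",c)
E
```

```text
scene cap top n 289 [ 0.4518 -0.3367  0.1794] [ 0.427 -0.367  0.172] [ 0.48  -0.314  0.183] ((0.4524756371974945, -0.3400445878505707), 0.02837507240474224)
block 682 0.11867000837291877 ((0.4532589614391327, -0.34134748578071594), (0.10367026925086975, 0.10191207379102707), 82.0151138305664)
vise 0.01 0.024 5479 [ 0.41 -0.1   0.01] [0.57  0.3   0.024] ((0.4899440407752991, 0.10006309300661087), (0.15982286632061005, 0.39978617429733276), 0.0015834270743653178)
   comp 2398 [0.4709 0.0451 0.0162] [ 0.421 -0.1    0.01 ] [0.548 0.178 0.024] [array([0.483, 0.039]), array([0.117, 0.272]), np.float64(3.93)]
   comp 3066 [0.4833 0.2585 0.0164] [0.41 0.21 0.01] [0.57  0.3   0.024] [array([0.49 , 0.255]), array([0.16 , 0.089]), np.float64(0.005)]
vise 0.084 0.1 1704 [ 0.431 -0.1    0.084] [0.542 0.192 0.1  ] ((0.4843232333660126, 0.043485164642333984), (0.09127087146043777, 0.29576295614242554), 5.800436973571777)
   comp 550 [ 0.4943 -0.0774  0.0897] [ 0.451 -0.1    0.084] [ 0.542 -0.039  0.096] [array([ 0.496, -0.071]), array([0.092, 0.061]), np.float64(2.302)]
   comp 136 [0.4858 0.0491 0
[... 2381 characters left out ...]
0911] [0.436 0.043 0.084] [0.53  0.189 0.1  ] [array([0.479, 0.113]), array([0.084, 0.147]), np.float64(12.235)]
vise 0.126 0.145 205 [0.465 0.088 0.126] [0.505 0.234 0.142] ((0.4848576784133911, 0.16165199875831604), (0.03786898031830788, 0.1460862159729004), 1.2282932996749878)
   comp 40 [0.4849 0.1252 0.1356] [0.467 0.122 0.129] [0.504 0.129 0.142] [array([0.486, 0.125]), array([0.037, 0.007]), np.float64(3.33)]
   comp 43 [0.4862 0.0926 0.1346] [0.467 0.088 0.126] [0.505 0.097 0.139] [array([0.486, 0.093]), array([0.038, 0.008]), np.float64(2.613)]
   comp 121 [0.4751 0.204  0.1294] [0.465 0.173 0.126] [0.486 0.234 0.135] [array([0.475, 0.204]), array([0.019, 0.062]), np.float64(6.865)]
```

View pics/c1.png

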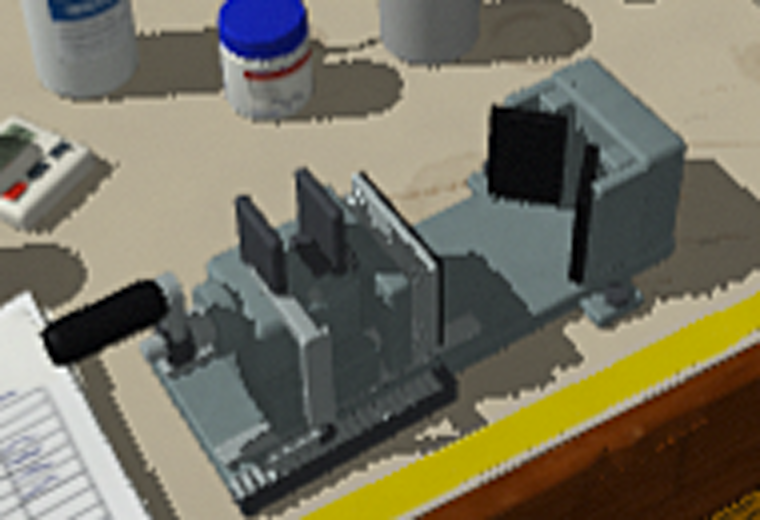

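View pics/c2.png

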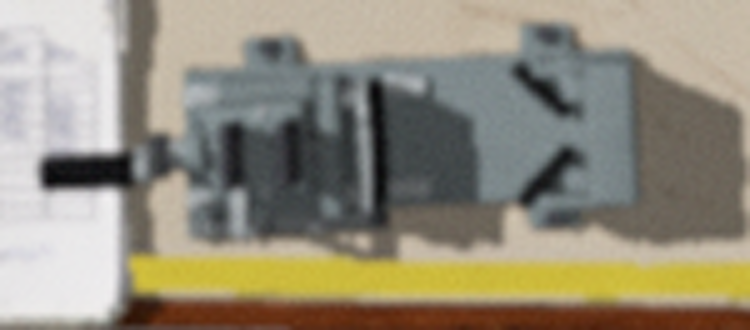

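View pics/c3.png

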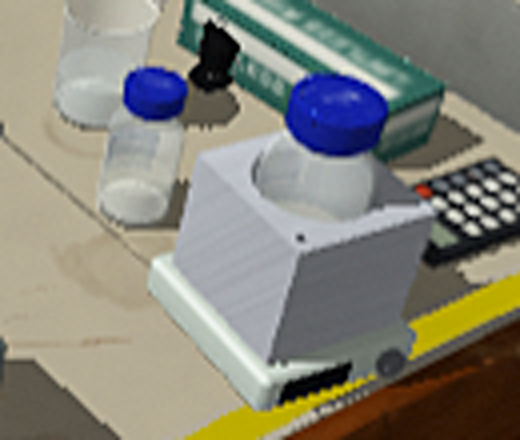

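The crops confirm the choice: the capped bottle in the block (scene 453,180) is clearly larger than its neighbour (408,185). The vise runs along world y, turned about 3-4°. The plates are at top (241,242) and (253,242), and the handle is at (212,242).

```bash
python3 - <<'E'
from h import *
for c in("scene","top"):
    W=cloud(c,np.load(f"{c}0.npy"))
    m=(abs(W[...,0]-.495)<.07)&(W[...,1]>-.2)&(W[...,1]<-.02)&(abs(W[...,2]-.092)<.006)
    P=W[m][:,:2].astype(np.float32); r=cv2.minAreaRect(P); print(c,"jaw",len(P),r,cv2.boxPoints(r).round(4).tolist(),np.median(W[m][:,2]))
    # side/edges: bin along y, min & max x
    for y in np.arange(-.13,-.03,.008):
        q=P[abs(P[:,1]-y)<.004]
        if len(q)>3: print(round(y,3),len(q),q[:,0].min().round(4),q[:,0].max().round(4))
    m=(abs(W[...,0]-.49)<.06)&(abs(W[...,1]-.046)<.02)&(abs(W[...,2]-.085)<.008)
    P=W[m]; print("plate")
    for x in np.arange(.45,.53,.01):
        q=P[abs(P[:,0]-x)<.005]
        if len(q): print(round(x,3),len(q),q[:,1].min().round(4),q[q[:,2]>.086][:,1].min().round(4) if (q[:,2]>.086).any() else None,q[:,2].max().round(3))
    m=(abs(W[...,0]-.475)<.025)&(abs(W[...,1]-.21)<.03)&(W[...,2]>.1); P=W[m]
    print("handle",P.mean(0).round(4),P.min(0).round(4),P.max(0).round(4),P[P[:,2]>.126].mean(0).round(4))
E
```

```text
scene jaw 655 ((0.4971209466457367, -0.07815641164779663), (0.09274397045373917, 0.0750308707356453), 2.3016324043273926) [[0.44929999113082886, -0.042500000447034836], [0.4523000121116638, -0.11749999970197678], [0.5450000166893005, -0.11379999667406082], [0.5418999791145325, -0.03880000114440918]] 0.09127936468958951
-0.114 42 0.4542 0.5349
-0.106 99 0.4529 0.5447
-0.098 97 0.4533 0.5405
-0.09 117 0.4525 0.5415
-0.082 96 0.4531 0.5397
-0.074 68 0.4506 0.5424
-0.066 54 0.4506 0.5405
-0.058 42 0.4513 0.5385
-0.05 28 0.4525 0.5392
-0.042 12 0.4535 0.5362
plate
0.45 47 0.043 0.0431 0.091
0.46 38 0.0416 0.0416 0.092
0.47 30 0.0434 0.0434 0.091
0.48 22 0.0448 0.0448 0.09
0.49 24 0.0449 0.0449 0.09
0.5 20 0.0458 0.0458 0.091
0.51 32 0.0456 0.0456 0.091
0.52 28 0.0469 0.0469 0.09
0.53 6 0.0497 0.0497 0.09
handle [0.469  0.209  0.1259] [0.461  0.1805 0.1114] [0.4835 0.2357 0.1321] [0.4719 0.2084 0.129 ]
top jaw 474 ((0.4983656704425812, -0.07703521102666855), (0.08996564149856567, 0.07472962886095047), 3.292032241821289) [[0.4512999951839447, -0.04230000078678131], [0.45559999346733093, -0.1168999969959259], [0.5454000234603882, -0.11180000007152557], [0.541100025177002, -0.03709999844431877]] 0.09238960877366745
-0.114 45 0.4573 0.542
-0.106 72 0.4567 0.5449
-0.098 72 0.4572 0.5446
-0.09 84 0.4571 0.5417
-0.082 54 0.4534 0.5416
-0.074 45 0.4532 0.5413
-0.066 39 0.453 0.5412
-0.058 29 0.4532 0.5412
-0.05 22 0.4529 0.541
-0.042 11 0.4528 0.5378
plate
0.45 12 0.0427 0.0427 0.092
0.46 23 0.043 0.043 0.092
0.47 11 0.0436 0.0436 0.092
0.48 14 0.0441 0.0461 0.091
0.49 18 0.0445 0.0462 0.093
0.5 11 0.0468 0.0468 0.093
0.51 14 0.0468 0.0468 0.092
0.52 21 0.0472 0.0472 0.092
0.53 3 0.0477 0.0477 0.093
handle [0.475  0.2076 0.1283] [0.4641 0.1815 0.1182] [0.4858 0.236  0.1348] [0.475  0.207  0.1296]
```

```bash
cat >> h.py <<'E'
from scipy.spatial.transform import Rotation as Ro
YAW=.065; ey=np.array([-np.sin(YAW),np.cos(YAW),0]); ex=np.array([np.cos(YAW),np.sin(YAW),0])
SEAT=np.array([.4947,-.0308,0])
def V(x,y,z): return SEAT+ex*x+ey*y+np.array([0,0,z])
def rel(*wps):
    """print tool-frame shift(mm)/turn for world TCP waypoints (x,y,z,yaw), tool down"""
    s=arm.get_state(); R=Ro.from_euler("xyz",s["ee_rot"])
    for x,y,z,yaw in wps:
        d=R.inv().apply(np.array([x,y,z])-s["eef_pos"])*1000
        w=(R.inv()*Ro.from_euler("xyz",[np.pi,0,yaw])).as_rotvec()
        print(d.round(1),w.round(3),"n",np.ceil(np.linalg.norm(d)/62.5))
E
python3 -c "
from h import *
rel((.45,.3,.3,.065),(.4535,-.3398,.3,.065),(.4535,-.3398,.156,.065))"
```

```text
[286.3 216.2 -73.4] [-0.    0.   -0.49] n 6.0
[553.3 797.6 -73.5] [-0.    0.   -0.49] n 16.0
[553.3 797.6  70.5] [-0.    0.   -0.49] n 16.0
```

```bash
python3 -m jog '[[[48,36,-12,0,0,-0.08,87],[96,72,-25,0,0,-0.16,87],[144,108,-37,0,0,-0.25,87],[191,144,-49,0,0,-0.33,87],[239,180,-61,0,0,-0.41,87],[286,216,-73,0,0,-0.49,87],[313,274,-73,0,0,-0.49,87],[340,332,-73,0,0,-0.49,87],[366,390,-73,0,0,-0.49,87],[393,448,-73,0,0,-0.49,87],[420,507,-73,0,0,-0.49,87],[447,565,-73,0,0,-0.49,87],[473,623,-73,0,0,-0.49,87],[500,681,-73,0,0,-0.49,87],[527,740,-73,0,0,-0.49,87],[553,798,-73,0,0,-0.49,87],[553,798,-73,0,0,-0.49,87],[553,798,-73,0,0,-0.49,87],[553,798,-73,0,0,-0.49,87]]]' 15
python3 -c "
from h import *
print(arm.get_state()['q'])
rel((.4535,-.3398,.156,.065),(.4535,-.3398,.236,.065))"
```

```text
t: 3.28
eef_pos: [0.4532, -0.3391, 0.2997]
ee_rot: [-3.142, -0.0, 0.066]
force: [0.4, 0.7, 0.8]
width: 0.087
gripper_force: 0.0
[-2.96755943e-01  1.39791328e-01 -1.14684795e-01 -2.04145245e-04
 -1.31604008e+00  1.93352915e+00]
[  0.2   0.7 143.7] [-0.    -0.     0.001] n 3.0
[ 0.2  0.7 63.7] [-0.    -0.     0.001] n 2.0
```

```bash
python3 -m jog '[[[0,0,40,0,0,0,87],[0,0,80,0,0,0,87],[0,0,110,0,0,0,87],[0,0,130,0,0,0,87],[0,1,143,0,0,0,87],[0,1,143,0,0,0,87],[0,1,143,0,0,0,45],[0,1,143,0,0,0,45],[0,1,143,0,0,0,45],[0,1,143,0,0,0,45],[0,1,143,0,0,0,45],[0,1,143,0,0,0,45]]]' 25
```

```text
t: 4.78
eef_pos: [0.4533, -0.3412, 0.1568]
ee_rot: [3.141, -0.0, 0.065]
force: [0.1, -1.2, 1.9]
width: 0.0532
gripper_force: 25.0
```

```bash
python3 -m jog '[[[0,0,-15,0,0,0,45],[0,0,-35,0,0,0,45],[0,0,-60,0,0,0,45],[0,0,-85,0,0,0,45],[0,0,-105,0,0,0,45],[0,0,-112,0,0,0,45],[0,0,-112,0,0,0,45]]]' 25
python3 -c "
from h import *
im,d=grab_frame('scene'); cv2.imwrite('pics/l1.png',im[100:320,200:520])
p=V(0,.006,.268); q=V(0,.006,.1335); rel((*p,.065),(*q,.065)); print(p)"
```

```text
t: 5.65
eef_pos: [0.4531, -0.3407, 0.2685]
ee_rot: [-3.141, -0.0, 0.065]
force: [0.2, 0.1, -5.6]
width: 0.0535
gripper_force: 25.0
[  61.9 -312.4    0. ] [-0.001  0.001  0.   ] n 6.0
[  62.1 -312.3  134.5] [-0.001  0.001  0.   ] n 6.0
[ 0.49431027 -0.02481267  0.268     ]
```

View pics/l1.png

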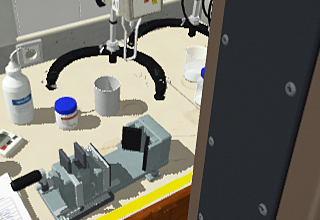

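The arm hides the bottle in the picture, but the 5.6 N load and 53.5 mm opening show it is held. I'll carry it over.

```bash
python3 -m jog '[[[6,-31,0,0,0,0,45],[15,-78,0,0,0,0,45],[25,-125,0,0,0,0,45],[34,-172,0,0,0,0,45],[43,-219,0,0,0,0,45],[53,-265,0,0,0,0,45],[59,-297,0,0,0,0,45],[62,-312,0,0,0,0,45],[62,-312,0,0,0,0,45],[62,-312,25,0,0,0,45],[62,-312,55,0,0,0,45],[62,-312,85,0,0,0,45],[62,-312,110,0,0,0,45],[62,-312,122,0,0,0,45],[62,-312,129,0,0,0,45],[62,-312,129,0,0,0,45]]]' 25
python3 -c "
from h import *
print(arm.get_state()['force'])
rel((*V(0,.006,.1328),.065))
im,d=grab_frame('scene'); cv2.imwrite('pics/p1.png',cv2.resize(im[150:330,200:440],None,fx=3,fy=3))
im2,d=grab_frame('top'); W=cloud('top',d)
b,g,r=[im2[...,i].astype(int) for i in range(3)]
for c,I in(('scene',im),('top',im2)):
  print(c,[ (np.round(s['uv']),round(s['confidence'],2)) for s in spot_in('bottle_centre',c)])
"
```

```text
t: 7.7
eef_pos: [0.4949, -0.0259, 0.1397]
ee_rot: [3.141, -0.0, 0.065]
force: [0.1, 0.7, -4.5]
width: 0.0535
gripper_force: 25.0
[ 0.08996055  0.74857084 -4.47213575]
[-0.5 -1.1  6.9] [ 0. -0. -0.] n 1.0
scene [(array([408., 188.]), 0.86), (array([331., 246.]), 0.8), (array([273., 278.]), 0.41), (array([287., 276.]), 0.36)]
top [(array([394., 207.]), 0.68), (array([395., 250.]), 0.34)]
```

View pics/p1.png

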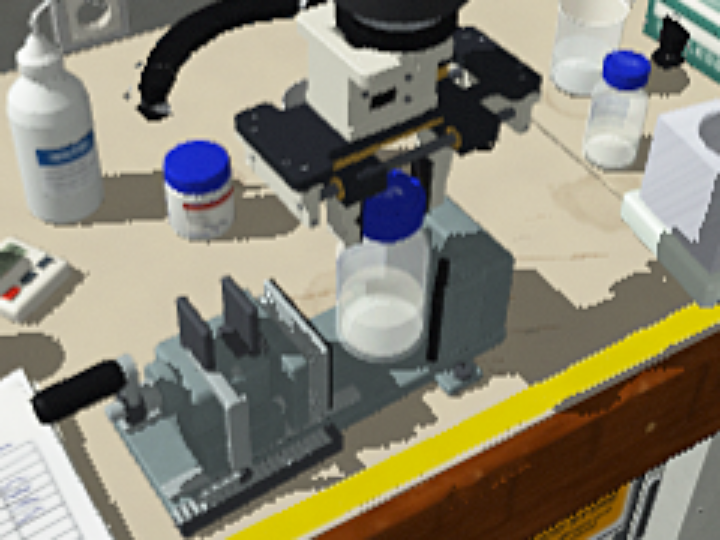

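The bottle hangs upright at the V of the fixed jaw (crop 380,290), just above the bed. I'll lower the last 7 mm.

```bash
python3 -m jog '[[[0,-1,2,0,0,0,45],[0,-1,4,0,0,0,45],[0,-1,5.5,0,0,0,45],[0,-1,6.5,0,0,0,45],[0,-1,6.5,0,0,0,45]]]' 25
```

```text
t: 8.52
eef_pos: [0.4948, -0.0246, 0.133]
ee_rot: [3.142, -0.0, 0.065]
force: [-0.7, 0.2, -5.7]
width: 0.0536
gripper_force: 25.0
```

```bash
python3 -m jog '[[[0,0,0.7,0,0,0,45],[0,0,1.2,0,0,0,45],[0,0,1.2,0,0,0,45]]]' 25
```

```text
t: 8.9
eef_pos: [0.4953, -0.0247, 0.1329]
ee_rot: [3.141, -0.001, 0.066]
force: [-3.5, -0.4, 5.8]
width: 0.0537
gripper_force: 25.0
```

```bash
python3 -m jog '[[[0,0,0,0,0,0,60],[0,0,0,0,0,0,75],[0,0,0,0,0,0,80],[0,0,0,0,0,0,80],[0,0,0,0,0,0,80],[0,0,-20,0,0,0,80],[0,0,-50,0,0,0,80],[0,0,-90,0,0,0,80],[0,-50,-90,0,0,0,80],[0,-110,-90,0,0,0,80],[0,-165,-90,0,0,0,80],[0,-220,-110,0,0,0,80],[0,-220,-110,0,0,0,80],[0,-220,-110,0,0,0,80]]]' 25
python3 -c "
from h import *
for c in ('top','scene'):
    im,d=grab_frame(c); W=cloud(c,d)
    b,g,r=[im[...,i].astype(int) for i in range(3)]
    m=(b>90)&(b>r+60)&(b>g+40)&(abs(W[...,2]-.158)<.012)&(abs(W[...,0]-.495)<.06)&(abs(W[...,1]+.03)<.06)
    P=W[m]
    if len(P)>5: print(c,len(P),P.mean(0),cv2.minEnclosingCircle(P[:,:2].astype(np.float32)))
    m=(abs(W[...,0]-.485)<.03)&(abs(W[...,1]-.1088)<.03)&(W[...,2]>.128)&(W[...,2]<.142); P=W[m]
    if len(P): print('plates',len(P),P.min(0),P.max(0))
    cv2.imwrite(f'pics/r_{c}.png',im)
s=V(-.0006,.1399-.0085,.106); print(s); rel((*s,.065))
"
```

```text
t: 10.65
eef_pos: [0.48, 0.1949, 0.2415]
ee_rot: [3.141, 0.001, 0.066]
force: [-0.2, 1.0, -0.2]
width: 0.0801
gripper_force: 0.0
top 264 [ 0.49526667 -0.02362738  0.15772821] ((0.494853675365448, -0.02361786551773548), 0.026655372232198715)
plates 81 [0.46677995 0.08795699 0.13045071] [0.50542084 0.12873026 0.1397215 ]
scene 425 [ 0.49132514 -0.02184369  0.15556706] ((0.494495153427124, -0.024456927552819252), 0.027387358248233795)
plates 158 [0.46322637 0.0889062  0.12816156] [0.50500818 0.13061584 0.13733478]
[0.48556628 0.10028354 0.106     ]
[ -0.5  93.7 135.5] [ 0.     0.001 -0.001] n 3.0
```

The bottle stands at (0.495,-0.024), 7 mm short of the seat along +y, with its top at z 0.158. Next is the lever.

```bash
python3 -m jog '[[[0,45,20,0,0,0,74],[0,94,40,0,0,0,74],[0,94,80,0,0,0,74],[0,94,110,0,0,0,74],[0,94,125,0,0,0,74],[0,94,135.5,0,0,0,74],[0,94,135.5,0,0,0,74],[0,94,135.5,0,0,0,50],[0,94,135.5,0,0,0,40],[0,94,135.5,0,0,0,30],[0,94,135.5,0,0,0,22],[0,94,135.5,0,0,0,22],[0,94,135.5,0,0,0,22],[0,94,135.5,0,0,0,22],[0,94,135.5,0,0,0,22]]]' 25
```

```text
t: 12.62
eef_pos: [0.4871, 0.1015, 0.1071]
ee_rot: [-3.141, -0.001, 0.066]
force: [-1.3, 2.1, 5.3]
width: 0.0265
gripper_force: 23.9
```

```bash
python3 -m jog '[[[0,4,0,0,0,0,22],[0,9,0,0,0,0,22],[0,14,0,0,0,0,22],[0,19,0,0,0,0,22],[0,24,0,0,0,0,22],[0,29,0,0,0,0,22],[0,33,0,0,0,0,22],[0,33,0,0,0,0,22],[0,33,0,0,0,0,22]]]' 25
python3 -m jog '[[[0,2,0,0,0,0,22],[0,4,0,0,0,0,22],[0,4,0,0,0,0,22]]]' 25
python3 - <<'E'
from h import *
for c in('top','scene'):
    im,d=grab_frame(c); W=cloud(c,d); cv2.imwrite(f'pics/s_{c}.png',im)
    m=(abs(W[...,0]-.465)<.025)&(abs(W[...,1]-.02)<.03)&(abs(W[...,2]-.086)<.006); P=W[m]
    for x in np.arange(.445,.49,.01):
        q=P[abs(P[:,0]-x)<.005]
        if len(q): print(c,round(x,3),len(q),((q-SEAT)@ey).min().round(4))
E
```

```text
t: 13.75
eef_pos: [0.4893, 0.0678, 0.107]
ee_rot: [3.141, -0.001, 0.065]
force: [0.7, -2.7, 5.8]
width: 0.027
gripper_force: 24.1
t: 14.12
eef_pos: [0.4895, 0.0647, 0.1071]
ee_rot: [-3.141, -0.002, 0.065]
force: [-1.5, 2.9, 7.1]
width: 0.0262
gripper_force: 23.9
top 0.465 8 0.0425
top 0.475 8 0.0417
top 0.485 6 0.0412
scene 0.445 19 0.0603
scene 0.455 68 0.0383
scene 0.465 77 0.0228
scene 0.475 68 0.0286
scene 0.485 56 0.0349
```

```bash
python3 -m jog '[[[0,1,0,0,0,0,22],[0,2,0,0,0,0,22],[0,2,0,0,0,0,22]]]' 25
python3 -m jog '[[[0,1,0,0,0,0,22],[0,2,0,0,0,0,22],[0,2,0,0,0,0,22]]]' 25
python3 -m jog '[[[0,1,0,0,0,0,22],[0,2,0,0,0,0,22],[0,2,0,0,0,0,22]]]' 25
python3 - <<'E'
from h import *
im,d=grab_frame('top'); W=cloud('top',d); cv2.imwrite('pics/s2.png',im)
a=cv2.resize(im[205:280,190:340],None,fx=5,fy=5)
im,d=grab_frame('scene'); W=cloud('scene',d)
b,g,r=[im[...,i].astype(int) for i in range(3)]
m=(b>90)&(b>r+60)&(b>g+40)&(abs(W[...,2]-.15)<.02)&(abs(W[...,0]-.495)<.06)&(abs(W[...,1]+.03)<.06)
print(m.sum(),W[m].min(0),W[m].max(0))
cv2.imwrite('pics/s3.png',cv2.resize(im[180:330,200:400],None,fx=4,fy=4))
E
```

```text
t: 14.6
eef_pos: [0.4897, 0.0629, 0.1071]
ee_rot: [-3.141, -0.002, 0.065]
force: [-1.8, 3.7, 6.4]
width: 0.0264
gripper_force: 23.9
t: 14.98
eef_pos: [0.4898, 0.0612, 0.1071]
ee_rot: [-3.14, -0.002, 0.065]
force: [-3.6, 5.8, 7.3]
width: 0.0261
gripper_force: 23.9
t: 15.35
eef_pos: [0.4899, 0.0597, 0.107]
ee_rot: [-3.139, -0.002, 0.065]
force: [-3.0, 8.1, 6.7]
width: 0.0265
gripper_force: 24.0
213 [ 0.46707161 -0.05246262  0.13758131] [ 0.51469554 -0.00510005  0.15906183]
```

View pics/s3.png

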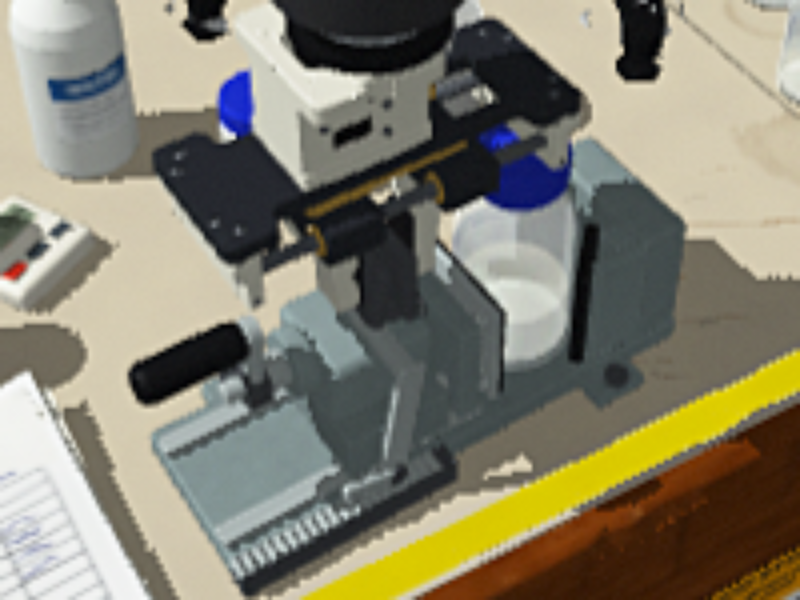

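The plate is at the bottle (crop 500,320) and the bottle is at the V. One more millimetre will confirm it is seated, by the force.

```bash
python3 -m jog '[[[0,1,0,0,0,0,22],[0,1.5,0,0,0,0,22],[0,1.5,0,0,0,0,22],[0,1.5,0,0,0,0,22]]]' 25; python3 - <<'E'
from h import *
s=[]
for i in range(3):
    im,d=grab_frame('top'); st=arm.get_state(); s.append(np.r_[st['eef_pos'],st['force'],st['width']])
print(np.mean(s,0).round(4))
W=cloud('top',d)
b,g,r=[im[...,i].astype(int) for i in range(3)]
m=(b>90)&(b>r+60)&(b>g+40)&(abs(W[...,2]-.15)<.02)&(abs(W[...,0]-.495)<.06)&(abs(W[...,1]+.03)<.06)
print(m.sum(),W[m].min(0) if m.any() else '',W[m].max(0) if m.any() else '')
E
```

```text
t: 15.95
eef_pos: [0.49, 0.0586, 0.107]
ee_rot: [-3.139, -0.002, 0.065]
force: [-4.4, 10.9, 7.8]
width: 0.0261
gripper_force: 24.0
[ 0.49    0.0586  0.107  -5.0352 10.1744  7.2156  0.0263]
48 [ 0.47738828 -0.04975444  0.15424648] [ 0.51409854 -0.03790471  0.16161908]
```

```bash
python3 - <<'E'
from h import *
for c in('top','scene'):
    im,d=grab_frame(c); W=cloud(c,d); cv2.imwrite(f'pics/u_{c}.png',im)
    m=(abs(W[...,2]-.156)<.012)&(abs(W[...,0]-.495)<.045)&(abs(W[...,1]+.04)<.05); P=W[m]
    print(c,m.sum(),P.min(0).round(4),P.max(0).round(4))
    q=P[P[:,1]<-.03]
    from scipy.optimize import least_squares
    for x in np.arange(.465,.53,.006):
        k=P[abs(P[:,0]-x)<.003]
        if len(k): print('  x',round(x,3),len(k),k[:,1].min().round(4),k[:,1].max().round(4))
im=cv2.imread('pics/r_top.png'); 
E
```

```text
top 99 [ 0.471  -0.0553  0.1502] [ 0.52   -0.035   0.1621]
  x 0.471 1 -0.0385 -0.0385
  x 0.477 7 -0.0471 -0.0387
  x 0.483 15 -0.0527 -0.0383
  x 0.489 13 -0.0526 -0.0355
  x 0.495 16 -0.0553 -0.0353
  x 0.501 15 -0.0551 -0.0354
  x 0.507 14 -0.0524 -0.035
  x 0.513 11 -0.0494 -0.035
  x 0.519 7 -0.0436 -0.035
scene 187 [ 0.4661 -0.049   0.1444] [ 0.5148 -0.0067  0.159 ]
  x 0.465 4 -0.0327 -0.0226
  x 0.471 70 -0.0459 -0.0114
  x 0.477 40 -0.049 -0.0073
  x 0.483 25 -0.034 -0.0067
  x 0.489 5 -0.0318 -0.0229
  x 0.501 17 -0.0324 -0.0159
  x 0.507 13 -0.0338 -0.0162
  x 0.513 13 -0.0327 -0.0144
```

The cap's far edge is at y -0.055, which puts the axis at about -0.029, so the bottle is seated in the V with the springs taking about 3 mm. I'll let the lever go.

```bash
python3 -m jog '[[[0,0,0,0,0,0,40],[0,0,0,0,0,0,52],[0,0,0,0,0,0,64],[0,0,0,0,0,0,66],[0,0,0,0,0,0,66],[0,0,-20,0,0,0,66],[0,0,-50,0,0,0,66],[0,0,-90,0,0,0,66],[0,-55,-120,0,0,0,66],[0,-110,-120,0,0,-0.18,66],[0,-170,-120,0,0,-0.36,66],[0,-225,-120,0,0,-0.54,66],[0,-225,-120,0,0,-0.72,66],[0,-225,-120,0,0,-0.9,66],[0,-225,-120,0,0,-1.08,66],[0,-225,-120,0,0,-1.26,66],[0,-225,-120,0,0,-1.44,66],[0,-225,-120,0,0,-1.57,66],[0,-225,-120,0,0,-1.57,66],[0,-225,-120,0,0,-1.57,66]]]' 25
python3 - <<'E'
from h import *
print(arm.get_state()['q'].round(2))
for c in('top','scene'):
    im,d=grab_frame(c); W=cloud(c,d); cv2.imwrite(f'pics/v_{c}.png',im)
    L=(W-SEAT)@ex; M=(W-SEAT)@ey; z=W[...,2]
    def st(n,m):
        if m.sum()>3: print(c,n,m.sum(),[(a[m].min().round(4),np.median(a[m]).round(4),a[m].max().round(4)) for a in(L,M,z)])
    b,g,r=[im[...,i].astype(int) for i in range(3)]
    bl=(b>90)&(b>r+60)&(b>g+40)
    st('cap',bl&(abs(z-.158)<.012)&(abs(L)<.05)&(abs(M)<.05))
    st('plates',(abs(L)<.035)&(M>.06)&(M<.14)&(z>.126)&(z<.145))
    st('face/top',(abs(L)<.042)&(M>.025)&(M<.075)&(abs(z-.088)<.005))
    st('handle',(abs(L+.005)<.035)&(M>.15)&(M<.26)&(z>.105)&(z<.15))
    st('handle top',(abs(L+.005)<.035)&(M>.15)&(M<.26)&(z>.126)&(z<.15))
E
```

```text
t: 18.7
eef_pos: [0.4747, 0.281, 0.2261]
ee_rot: [-3.141, 0.0, 1.632]
force: [0.9, 0.4, -1.1]
width: 0.066
gripper_force: 0.0
[ 0.89  0.16 -0.26  0.   -1.15  2.31]
top cap 263 [(np.float64(-0.0264), np.float64(-0.0003), np.float64(0.0253)), (np.float64(-0.0223), np.float64(0.0021), np.float64(0.0269)), (np.float64(0.151), np.float64(0.1575), np.float64(0.1656))]
top plates 83 [(np.float64(-0.0195), np.float64(-0.0009), np.float64(0.0194)), (np.float64(0.0781), np.float64(0.1113), np.float64(0.1202)), (np.float64(0.1265), np.float64(0.1352), np.float64(0.1416))]
top face/top 215 [(np.float64(-0.0392), np.float64(0.0026), np.float64(0.0402)), (np.float64(0.036), np.float64(0.0573), np.float64(0.075)), (np.float64(0.0833), np.float64(0.0892), np.float64(0.0929))]
top handle 163 [(np.float64(-0.0149), np.float64(-0.0037), np.float64(0.0065)), (np.float64(0.1617), np.float64(0.1915), np.float64(0.2256)), (np.float64(0.106), np.float64(0.1283), np.float64(0.1362))]
top handle top 122 [(np.float64(-0.0144), np.float64(-0.0042), np.float64(0.0052)), (np.float64(0.163), np.float64(0.1957), np
[... 405 characters left out ...]
np.float64(0.1196)), (np.float64(0.1262), np.float64(0.1341), np.float64(0.138))]
scene face/top 323 [(np.float64(-0.042), np.float64(-0.0134), np.float64(0.0367)), (np.float64(0.0259), np.float64(0.0435), np.float64(0.075)), (np.float64(0.083), np.float64(0.0887), np.float64(0.0924))]
scene handle 401 [(np.float64(-0.0178), np.float64(-0.0111), np.float64(0.0039)), (np.float64(0.1613), np.float64(0.196), np.float64(0.2256)), (np.float64(0.1051), np.float64(0.1263), np.float64(0.1332))]
scene handle top 216 [(np.float64(-0.0156), np.float64(-0.0074), np.float64(0.0037)), (np.float64(0.1616), np.float64(0.1976), np.float64(0.2251)), (np.float64(0.126), np.float64(0.1287), np.float64(0.1332))]
```

```bash
python3 -c "
from h import *
rel((*V(-.0042,.213,.15),1.636),(*V(-.0042,.213,.1065),1.636))
t0=.1
for k in range(1,21):
    t=t0+k*np.pi/20; print(k,(-40*np.sin(t)+40*np.sin(t0)).round(1),(-(40*np.cos(t)-40*np.cos(t0))).round(1),end='; ')
"
```

```text
[-99.5  -4.2  76.3] [-0.     0.    -0.003] n 3.0
[-99.5  -4.2 119.8] [-0.     0.    -0.003] n 3.0
1 -6.2 1.1; 2 -12.1 3.2; 3 -17.6 6.2; 4 -22.6 9.9; 5 -27.0 14.5; 6 -30.6 19.6; 7 -33.3 25.3; 8 -35.1 31.3; 9 -35.9 37.5; 10 -35.8 43.8; 11 -34.7 50.0; 12 -32.6 55.9; 13 -29.7 61.4; 14 -25.9 66.4; 15 -21.3 70.8; 16 -16.2 74.3; 17 -10.5 77.1; 18 -4.5 78.9; 19 1.7 79.7; 20 8.0 79.6;
```

```bash
python3 -m jog '[[[-35,-2,25,0,0,0,56],[-70,-4,50,0,0,0,56],[-99.5,-4,70,0,0,0,56],[-99.5,-4,90,0,0,0,56],[-99.5,-4,110,0,0,0,56],[-99.5,-4,120,0,0,0,56],[-99.5,-4,120,0,0,0,56],[-99.5,-4,120,0,0,0,18],[-99.5,-4,120,0,0,0,18],[-99.5,-4,120,0,0,0,18],[-99.5,-4,120,0,0,0,18],[-99.5,-4,120,0,0,0,18]]]' 15
```

```text
t: 20.3
eef_pos: [0.477, 0.1818, 0.1064]
ee_rot: [-3.141, -0.0, 1.635]
force: [-2.7, 1.7, 0.5]
width: 0.0215
gripper_force: 15.0
```

```bash
python3 -m jog '[[[0,-6,1,0,0,0,18],[0,-12,3,0,0,0,18],[0,-17.6,6,0,0,0,18],[0,-22.6,10,0,0,0,18],[0,-27,14.5,0,0,0,18],[0,-30.6,19.6,0,0,0,18],[0,-33.3,25.3,0,0,0,18],[0,-35,31.3,0,0,0,18],[0,-36,37.5,0,0,0,18],[0,-36,43.8,0,0,0,18],[0,-36,43.8,0,0,0,18]]]' 15
```

```text
t: 21.68
eef_pos: [0.4412, 0.1793, 0.0618]
ee_rot: [-3.141, 0.0, 1.635]
force: [-0.5, 2.4, -2.2]
width: 0.0214
gripper_force: 15.0
```

```bash
python3 -m jog '[[[0,1,6.2,0,0,0,18],[0,3.2,12,0,0,0,18],[0,6,17.6,0,0,0,18],[0,10,22.6,0,0,0,18],[0,14.5,27,0,0,0,18],[0,19.6,30.5,0,0,0,18],[0,25.3,33.3,0,0,0,18],[0,31.3,35,0,0,0,18],[0,37.5,36,0,0,0,18],[0,43.8,36,0,0,0,18],[0,43.8,36,0,0,0,18]]]' 15
```

```text
t: 23.05
eef_pos: [0.4859, 0.1825, 0.0268]
ee_rot: [3.141, -0.0, 1.635]
force: [-0.6, 3.1, 1.8]
width: 0.0214
gripper_force: 15.0
```

```bash
python3 -m jog '[[[0,6,-1,0,0,0,18],[0,12,-3,0,0,0,18],[0,17.6,-6,0,0,0,18],[0,22.6,-10,0,0,0,18],[0,27,-14.5,0,0,0,18],[0,30.6,-19.6,0,0,0,18],[0,33.3,-25.3,0,0,0,18],[0,35,-31.3,0,0,0,18],[0,36,-37.5,0,0,0,18],[0,36,-43.8,0,0,0,18],[0,36,-43.8,0,0,0,18]]]' 15
python3 - <<'E'
from h import *
for c in('top','scene'):
    im,d=grab_frame(c); W=cloud(c,d); cv2.imwrite(f'pics/w_{c}.png',im)
    cv2.imwrite(f'pics/w_{c}c.png',cv2.resize(im[210:330,230:360] if c=='scene' else im[205:280,215:345],None,fx=5,fy=5,interpolation=2))
    L=(W-SEAT)@ex; M=(W-SEAT)@ey; z=W[...,2]
    old=cv2.imread
    for lo in np.arange(-.036,.037,.012):
        m=(abs(L-lo)<.006)&(M>.025)&(M<.08)&(z>.07)&(z<.1)
        o=np.argsort(M[m]); print(c,round(lo,3),[(int(a*1000),int(b*1000)) for a,b in zip(M[m][o],z[m][o])][:26:2])
E
```

```text
t: 24.42
eef_pos: [0.5207, 0.1848, 0.0703]
ee_rot: [3.142, -0.001, 1.635]
force: [-2.1, 5.9, 0.7]
width: 0.0214
gripper_force: 15.0
top -0.036 [(35, 71), (36, 86), (39, 90), (39, 89), (42, 88), (45, 85), (47, 74), (48, 93), (49, 88), (51, 89), (51, 90), (54, 87), (55, 87)]
top -0.024 [(35, 89), (36, 88), (38, 88), (39, 89), (41, 91), (42, 90), (45, 84), (46, 70), (48, 89), (48, 91), (51, 91), (51, 91), (54, 89)]
top -0.012 [(35, 90), (35, 85), (38, 87), (38, 87), (41, 92), (41, 90), (47, 89), (48, 86), (50, 88), (51, 87), (53, 88), (53, 91), (56, 93)]
top 0.0 [(37, 91), (38, 86), (40, 91), (41, 88), (46, 91), (47, 88), (50, 88), (50, 86), (53, 88), (55, 93), (56, 87), (59, 91), (59, 90)]
top 0.012 [(35, 77), (35, 73), (37, 87), (37, 87), (40, 88), (40, 90), (47, 82), (47, 82), (49, 91), (49, 90), (52, 88), (52, 91), (55, 92)]
top 0.024 [(35, 70), (36, 91), (37, 87), (39, 91), (39, 91), (43, 87), (43, 86), (46, 82), (47, 77), (49, 90), (49, 89), (51, 91), (52, 92)]
top 0.036 [(36, 88), (36, 85), (39, 90), (42, 92), (42, 93), (46, 84), (47, 71), (48, 91), (48, 89), (51, 90), (51, 87), 
[... 321 characters left out ...]
[(28, 78), (28, 82), (29, 81), (30, 99), (30, 97), (30, 82), (31, 86), (31, 90), (32, 87), (32, 96), (32, 94), (32, 91), (33, 98)]
scene 0.0 [(33, 88), (33, 86), (33, 95), (34, 96), (34, 99), (34, 90), (34, 94), (34, 97), (35, 87), (36, 88), (39, 90), (39, 90), (40, 86)]
scene 0.012 [(31, 91), (32, 87), (32, 99), (34, 86), (35, 89), (36, 88), (38, 88), (39, 89), (40, 89), (41, 87), (41, 85), (42, 88), (42, 85)]
scene 0.024 [(34, 87), (35, 87), (36, 87), (38, 87), (40, 90), (40, 87), (41, 89), (42, 84), (42, 81), (42, 88), (42, 85), (44, 85), (48, 88)]
scene 0.036 [(35, 87), (35, 87), (37, 88), (39, 88), (41, 82), (41, 83), (42, 87), (43, 83), (49, 89), (50, 89), (52, 88), (53, 90), (54, 90)]
```

```bash
python3 -m jog '[[[0,-1,-6.2,0,0,0,18],[0,-3.2,-12,0,0,0,18],[0,-6,-17.6,0,0,0,18],[0,-10,-22.6,0,0,0,18],[0,-14.5,-27,0,0,0,18],[0,-19.6,-30.5,0,0,0,18],[0,-25.3,-33.3,0,0,0,18],[0,-31.3,-35,0,0,0,18],[0,-37.5,-36,0,0,0,18],[0,-43.8,-36,0,0,0,18],[0,-43.8,-36,0,0,0,18]]]' 15
python3 - <<'E'
from h import *
im,d=grab_frame('top'); W=cloud('top',d)
L=(W-SEAT)@ex; M=(W-SEAT)@ey; z=W[...,2]
for lo in np.arange(-.036,.037,.012):
    m=(abs(L-lo)<.006)&(M>.03)&(M<.06)
    o=np.argsort(M[m]); print(round(lo,3),[(int(a*1000),int(b*1000)) for a,b in zip(M[m][o],z[m][o])][:26:2])
E
```

```text
t: 25.9
eef_pos: [0.4776, 0.1823, 0.1067]
ee_rot: [3.14, -0.001, 1.636]
force: [0.6, 5.6, 0.2]
width: 0.0212
gripper_force: 15.0
-0.036 [(32, 19), (33, 15), (35, 67), (35, 24), (35, 19), (36, 19), (36, 89), (39, 95), (39, 89), (42, 88), (45, 90), (45, 88), (48, 92)]
-0.024 [(35, 58), (35, 16), (36, 91), (36, 91), (38, 94), (39, 87), (41, 90), (42, 90), (45, 91), (45, 86), (47, 89), (48, 92), (50, 92)]
-0.012 [(30, 114), (35, 88), (35, 88), (38, 89), (38, 89), (41, 89), (41, 90), (44, 86), (45, 83), (47, 92), (47, 90), (50, 90), (53, 88)]
0.0 [(33, 112), (33, 113), (37, 93), (38, 89), (40, 94), (41, 90), (44, 86), (44, 82), (46, 90), (47, 90), (49, 92), (50, 91), (50, 88)]
0.012 [(30, 101), (33, 109), (35, 76), (35, 73), (37, 89), (37, 88), (40, 91), (40, 89), (44, 78), (45, 70), (46, 86), (47, 85), (49, 93)]
0.024 [(30, 17), (32, 18), (33, 16), (35, 68), (35, 27), (35, 29), (35, 68), (36, 90), (36, 91), (39, 91), (40, 87), (42, 88), (43, 85)]
0.036 [(32, 21), (33, 12), (35, 61), (35, 61), (36, 14), (36, 89), (39, 16), (39, 88), (39, 45), (42, 89), (45, 93), (45, 87), (45, 49)]
```

```bash
python3 -m jog '[[[0,0,0,0,0,0,40],[0,0,0,0,0,0,56],[0,0,0,0,0,0,56],[0,0,-20,0,0,0,56],[0,0,-60,0,0,0,56],[30,0,-110,0,0,0,56],[70,0,-130,0,0,0,56],[110,0,-130,0,0,0,56],[110,0,-130,0,0,0,56],[110,0,-130,0,0,0,56]]]' 15
python3 - <<'E'
from h import *
for c in('top','scene'):
    im,d=grab_frame(c); W=cloud(c,d)
    L=(W-SEAT)@ex; M=(W-SEAT)@ey; z=W[...,2]
    def st(n,m):
        if m.sum()>3: print(c,n,m.sum(),[(a[m].min().round(4),np.median(a[m]).round(4),a[m].max().round(4)) for a in(L,M,z)])
    b,g,r=[im[...,i].astype(int) for i in range(3)]
    st('cap',(b>90)&(b>r+60)&(b>g+40)&(abs(z-.158)<.012)&(abs(L)<.05)&(abs(M)<.05))
    st('plates',(abs(L)<.035)&(M>.06)&(M<.14)&(z>.126)&(z<.145))
    st('handle',(abs(L+.005)<.035)&(M>.15)&(M<.26)&(z>.105)&(z<.15))
    for lo in (-.03,-.01,.02):
        m=(abs(L-lo)<.008)&(M>.034)&(M<.06)&(z>.03)&(z<.1); o=np.argsort(M[m]); print(lo,[(int(p*1000),int(q*1000)) for p,q in zip(M[m][o],z[m][o])][::3])
    if c=='scene': cv2.imwrite('pics/f.png',cv2.resize(im[180:330,200:400],None,fx=4,fy=4,interpolation=2))
print(arm.get_state()['force'])
E
```

```text
t: 27.2
eef_pos: [0.4697, 0.291, 0.2359]
ee_rot: [-3.141, 0.001, 1.636]
force: [0.0, 0.9, -0.2]
width: 0.0558
gripper_force: 0.0
top cap 266 [(np.float64(-0.0266), np.float64(-0.0005), np.float64(0.0252)), (np.float64(-0.0221), np.float64(0.0019), np.float64(0.027)), (np.float64(0.1516), np.float64(0.1578), np.float64(0.1634))]
top plates 81 [(np.float64(-0.0199), np.float64(0.0007), np.float64(0.0193)), (np.float64(0.0789), np.float64(0.0869), np.float64(0.1194)), (np.float64(0.1262), np.float64(0.1352), np.float64(0.1404))]
top handle 165 [(np.float64(-0.0138), np.float64(-0.0023), np.float64(0.0077)), (np.float64(0.162), np.float64(0.1947), np.float64(0.2266)), (np.float64(0.1053), np.float64(0.1283), np.float64(0.1349))]
-0.03 [(35, 70), (35, 65), (36, 86), (36, 87), (39, 90), (39, 88), (42, 88), (45, 87), (45, 87), (48, 90), (48, 90), (51, 88), (54, 89), (54, 87), (57, 91), (57, 90)]
-0.01 [(35, 90), (38, 91), (38, 85), (41, 90), (41, 87), (45, 82), (47, 93), (47, 87), (50, 91), (50, 92), (53, 92), (53, 90), (56, 87), (57, 90)]
0.02 [(35, 30), (35, 73), (35, 71), (36, 88), (37, 
[... 1190 characters left out ...]
(58, 50), (58, 79), (59, 55), (59, 46)]
-0.01 [(34, 96), (34, 97), (36, 88), (37, 88), (39, 90), (40, 89), (41, 85), (41, 82), (41, 83), (42, 85), (44, 87), (47, 90), (48, 88), (48, 88), (50, 89), (51, 89), (52, 89), (53, 89), (55, 88), (56, 88), (56, 38), (57, 50), (57, 55), (57, 49), (57, 75), (57, 35), (57, 33), (57, 62), (57, 45), (57, 68), (57, 42), (57, 43), (57, 90), (58, 62), (58, 38), (58, 51), (58, 34), (58, 50), (58, 76), (58, 86), (58, 85), (59, 35), (59, 84), (59, 84)]
0.02 [(34, 87), (35, 87), (37, 88), (39, 89), (40, 90), (41, 90), (42, 88), (42, 86), (42, 86), (46, 89), (47, 88), (48, 90), (50, 87), (51, 88), (52, 88), (53, 89), (55, 89)]
[ 0.07674269  0.38524917 -0.59153099]
```

View pics/f.png

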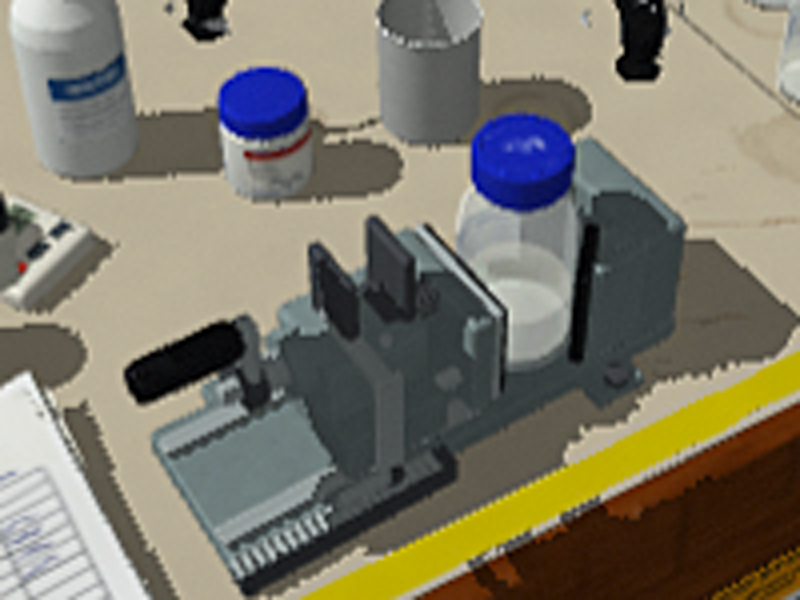

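Bottle upright in the V at (520,260) in the crop, lever plates open and the plate pressed back. The gap is small, so I'll compare it with its 12 mm starting value before handing in.

```bash
python3 - <<'E'
from h import *
def meas(c,d):
    W=cloud(c,d); L=(W-SEAT)@ex; M=(W-SEAT)@ey; z=W[...,2]
    f=np.median([M[(abs(L-.0)<.035)&(z>.128)&(z<.14)&(M>.06)&(M<.16)].max()])
    lo=M[(abs(L)<.02)&(z>.128)&(z<.14)&(M>.06)&(M<.16)].min()
    top=(abs(L)<.036)&(z>.084)&(z<.096)&(M>lo-.066)&(M<lo-.012)
    h,e=np.histogram(M[top]-lo,bins=np.arange(-.066,-.011,.002)); print(c,'grip plate',round(lo,4),'lever',round(f,4)); print(dict(zip((e[:-1]*1000).round(),h)))
for c in('top','scene'):
    meas(c,np.load(f'{c}0.npy')); meas(c,grab_frame(c)[1])
E
```

```text
top grip plate 0.1203 lever 0.1599
{np.float64(-66.0): np.int64(0), np.float64(-64.0): np.int64(0), np.float64(-62.0): np.int64(0), np.float64(-60.0): np.int64(0), np.float64(-58.0): np.int64(0), np.float64(-56.0): np.int64(0), np.float64(-54.0): np.int64(0), np.float64(-52.0): np.int64(0), np.float64(-50.0): np.int64(0), np.float64(-48.0): np.int64(0), np.float64(-46.0): np.int64(7), np.float64(-44.0): np.int64(16), np.float64(-42.0): np.int64(17), np.float64(-40.0): np.int64(14), np.float64(-38.0): np.int64(12), np.float64(-36.0): np.int64(3), np.float64(-34.0): np.int64(0), np.float64(-32.0): np.int64(5), np.float64(-30.0): np.int64(2), np.float64(-28.0): np.int64(0), np.float64(-26.0): np.int64(13), np.float64(-24.0): np.int64(16), np.float64(-22.0): np.int64(16), np.float64(-20.0): np.int64(15), np.float64(-18.0): np.int64(17), np.float64(-16.0): np.int64(17), np.float64(-14.0): np.int64(13)}
top grip plate 0.079 lever 0.1196
{np.float64(-66.0): np.int64(0), np.float64(-64.0): np.int64(0), np.float64(-62.0): np.int64(0), np.float64(-60.0): np.int64(0), np.float64(-58.0): np.int6
[... 1847 characters left out ...]
: np.int64(7), np.float64(-54.0): np.int64(5), np.float64(-52.0): np.int64(5), np.float64(-50.0): np.int64(6), np.float64(-48.0): np.int64(10), np.float64(-46.0): np.int64(22), np.float64(-44.0): np.int64(19), np.float64(-42.0): np.int64(19), np.float64(-40.0): np.int64(21), np.float64(-38.0): np.int64(42), np.float64(-36.0): np.int64(12), np.float64(-34.0): np.int64(14), np.float64(-32.0): np.int64(20), np.float64(-30.0): np.int64(25), np.float64(-28.0): np.int64(20), np.float64(-26.0): np.int64(27), np.float64(-24.0): np.int64(20), np.float64(-22.0): np.int64(33), np.float64(-20.0): np.int64(6), np.float64(-18.0): np.int64(6), np.float64(-16.0): np.int64(3), np.float64(-14.0): np.int64(6)}
```

The gap has gone from 12 mm to about 2 mm, so the spring plate is pushed back about 10 mm. Handing in.

```bash
python3 -c "
from h import *
print(arm.job_done())"
```

```text
the job is handed in; nothing more can be done
None
```

The bottle stands upright in the vise's V with the jaw latched and the spring plate pushed back about 10 of its 12 mm by camera measurement; I handed the job in at about 27 s and got no verdict back.

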